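# Fit the fan nozzle to the open push-in air outlet

## Task

Take the fan nozzle (the bent steel tube with the wide flat head) from its stand and fit it upright in the one open push-in outlet of the air block, its head pointing squarely out over the block's front, the side where the lens tray stands. Push the tube in past the grip and the seal until its foot has pressed the sprung check valve underneath about half-way down, without driving it to the bottom; then tug the tube upwards firmly enough to draw the collar up and prove that it is held, and let go, leaving it gripped with the valve open. Leave the round jet nozzle, the tray, the black box and the tape roll where they are.

Things in the scene. Friction and masses are not known exactly. Their poses are not given: they have to be found in the camera images.
- nozzle: The fan nozzle, loose, 50 to 100 g: straight steel tube, 12 mm outside diameter, bent over at the top and ending in a grey flat fan head 42 mm wide that points to its own -x, dipping 25 degrees. Origin: centre of the tube's lower end (foot), z up the tube. Straight from z = 0 to 105 mm (lowest 3.5 mm tapers to 8 mm); top of the bend z = 131 mm; head x = -30 to -76 mm, z = 90 to 128 mm.
- nozzle_grip (a point): Where to grip the fan nozzle from above: on the tube's axis, 88 mm above its foot, a finger on its +y and one on its -y side (one on the -x side would foul the head). The nozzle starts upright in a hole of the stand, foot 40 mm below the stand's top, with 0.5 mm play all round, so it may lean 1 or 2 degrees.
- nozzle_tip (a point): Middle of the fan head's slotted front face: x = -76 mm, z = 101 mm in the nozzle's frame.
- manifold: The air block: fixed aluminium bar, 50 x 200 x 40 mm high, long along its y, three black push-in outlets 60 mm apart along the middle of its top, a gauge at its -y end (79 mm high), a brass valve at its +y end. Origin: centre of its underside; its front is its own -x side, where the tray stands. Two outlets hold black blanking plugs, tops 48 mm above the bar; which outlet is open varies.
- outlet: The open push-in outlet, fixed on the bar and turned with it (its -x is the block's front): black body, 26 mm across, 31 mm high, grey release collar above. Origin: centre of its underside on the bar's top, 40 mm above the bench; z up the bore. Going in, the foot meets the jaws at z = 26 to 19 mm (1 to 4 N), the seal at 16 to 12.5 mm (rising to 3 to 6 N, which stays as drag), then the valve.
- outlet_mouth (a point): Centre of the open outlet's mouth, at the collar's top, 38 mm above the outlet's origin. The collar is 22 mm across; a funnel 3 mm deep narrows from 17.6 to 13 mm diameter, then a straight bore.
- valve (a joint): How far the check valve's poppet at the bottom of the bore is pressed down, in m: 0 shut, 0.005 bottomed; spring 2.5 N/mm, no preload. Its cartridge is screwed in by hand, so where the foot meets it is unknown: outlet z = 11.5 to 5 mm. Feel for it. Right: 0.0025 (6 N on top of the drag, 9.5 to 11 N at the hand), at least 0.0015; over 0.0036 jams it. At the end still over 0.0004.
- collar (a joint): How far the release collar and jaws stand pressed down, in m: 0 empty, 0.0016 while the tube is pushed in, 0.0008 to 0.0014 at rest after. The jaws let the tube in and bite when it is pulled: 12 to 16 N of upward pull at the hand draws the tube up 1 to 1.5 mm and the collar to below 0.0006; keep it up for 0.3 s. Above 20 N the tube creeps out. Pressed to 0.004 (6 N) it frees the tube.
- stand: The nozzle stand: fixed black block, 55 x 160 x 50 mm high, with two upright holes of 13 mm diameter, 40 mm deep, 90 mm apart along its y; one holds the fan nozzle, the other the round jet nozzle, which way round varies. Origin: centre of its underside.
- jet: The round jet nozzle, not wanted: the same bent 12 mm tube, but with a slim round pointed tip; loose in the stand's other hole. Origin: its foot. Leave it where it is.
- tray: White plastic tray, 130 x 190 x 30 mm, with dark visor lenses, loose on the bench in front of the air block. Origin: centre of its underside. Leave it where it is.
- carton: Black retail box, 100 x 75 x 35 mm, loose on the bench beyond the stand. Origin: centre of its underside. Leave it where it is.
- tape: Roll of clear tape, 90 mm diameter, 48 mm high, lying flat and loose on the bench nearer than the stand. Origin: centre of its underside. Leave it where it is.
Things that resemble listed ones, but are neither listed nor needed, are in the scene too. Leave any green, purple or yellow look-alike of the nozzle alone.

How it is judged:
By the outcome, as a careful person would: the job done as asked, in the order asked, and still so for the second after the job is handed in, with the robot touching nothing.
It also fails if it takes over 54 s, if anything falls off the work surface, if the arm or the gripper's body presses on something with over 40 N, if the wrist force passes 120 N, or if a joint passes its speed limit or range.

## Robot

A 6-joint arm with a two-finger parallel gripper is mounted at the origin on the work surface. World frame = base frame: x ahead of the robot, y to its left, z up, the work surface at z = 0. Lengths are in m, angles in rad, forces in N, time in s.
With the tool pointing down it reaches from about 0.35 to 0.775 m from the base axis. Payload 5.5 kg.
Tool frame: the origin (TCP) lies on the centre line of the jaws, within the pads' length; the fingertips stand 11 mm ahead of it and the grasp point (between the pads) lies 8 mm behind it; z points along the fingers, y is the line along which they close (so a half turn about z gives the same grasp; the last joint's range is limited). The gripper opens to 85 mm and grips with 20 to 120 N. Pads are 22 mm wide; open, the fingers measure 114 mm over their backs; the gripper's body (76 mm by 85 mm) begins 54 mm behind the grasp point. The pads swing forward as they close: fully open they stand 13 mm farther back than shut.
Start: joints at [1.006, 0.313, 0.046, 1.304, 0, 1.431], TCP at [0.237, 0.524, 0.242] pointing down, gripper open.
Joint ranges: [-2.76, 2.76], [-0.86, 1.69], [-1.03, 1.26], [-2.2, 2.34], [-1.47, 1.5], [-3.14, 3.14]. Speed limits (rad/s): [2.57, 2.57, 3.14, 3.14, 3.14, 3.14].

## Interface

Orientations are given as a unit quaternion [w, x, y, z].
In Python, from workcell import get_state, eyes, env gives the robot as it stands.
- The arm moves only by the shell command python3 -m inch 'ROWS' [OPENING] [FORCE]. ROWS is JSON, one flat list of numbers, 4 for each row, row after row: the shift along the tool's x, y, z in cm, then the turn about the tool's z in rad. A call has exactly 5 rows; each row shifts and turns the commanded pose from where the row before left it, along the tool's axes as they then stand; what a row does not reach is not made up. A row lasts 1/12 s, in which the tool goes at most 41.7 mm and 7.16 degrees, less where a joint would pass 70% of its speed; a pose out of reach is approached as far as the arm can. A call is refused whole if a number of a shift passes 4.17 or a number of a turn 0.125, either way. A call with a gripper value outside its range is refused whole. OPENING is the opening, from -1 (shut) to 1 (fully open), set as the call begins (- or left out, the last holds). The fingers move at their own pace and stop on an object; FORCE is the grip in N (left out, the last holds). Time passes only in rows, so rows that do not move let the fingers close, or fill a call up. It gives the time, the measured TCP pose, the force, the opening and the grip force at its end, in the units of the state.
- get_state(): the state, without advancing time (a new reading comes with each control period).
- eyes.read_camera(name): name is "scene" or "side" or "wrist"; returns the picture (400x640x3 uint8, red, green, blue); there is no depth.
- eyes.camera_info(name): a dict with "fovy" (degrees; the focal length in pixels is half the picture's height over the tangent of half this angle, whatever the lens; pixels are square), "cx", "cy" (the principal point, pixels), "xyz" and "orientation" of the camera in the world. Camera axes: x right, y down, z forward; pixel columns grow to the right and rows downward; lengths in m; the calibration is good to about 2 mm. A picture is of the moment at which its call begins: read the wrist's pose just before it. camera_info takes no time and is no camera call; for the wrist camera it gives the pose at the moment of the call.
- env.hand_in(): hands the job in; it is judged then, once.
The state is a dict: "clock": time; "joint_pos": joint angles; "qvel": joint speeds; "tau": joint torques, N m; "tcp_pos": TCP position; "orientation": TCP orientation; "wrist_force": force on the tool from outside, world axes, zero at the start; "ft_torque": the same for the moment, N m; "finger_gap": finger opening in m; "grip_force": force on a finger pad.
Only numpy, scipy, OpenCV 4.12 (cv2) and the standard library are available. Lean on these libraries where they do the work, as an engineer would, in place of code of your own. Each camera call takes 0.05 s, during which the arm holds its last target. There are 200 camera calls.

## Working session

There is one attempt and no reset: what is moved stays moved. The work goes in short steps, Python scripts to look and compute and a shell command to move; the robot and the scene stay as the last step left them, time stands still between calls to the robot, and variables do not carry over. Pictures are saved under pics/ and viewed, at most 10 in all, crops included, and the job is handed in when it is done.

```bash
mkdir -p pics; ls; python3 - <<'E'
from workcell import get_state, eyes, env
import cv2
s=get_state();print({k:s[k] for k in('clock','tcp_pos','orientation','wrist_force','finger_gap')})
for n in("scene","side","wrist"):
    print(n,eyes.camera_info(n)); cv2.imwrite(f"pics/{n}0.png",eyes.read_camera(n)[...,::-1])
E
```

```text
pics
{'clock': 0.0, 'tcp_pos': array([0.2367162 , 0.52348011, 0.24140567]), 'orientation': array([-3.21698281e-04,  2.10795150e-01,  9.77529830e-01, -8.56541515e-04]), 'wrist_force': array([-0.71963817, -0.19723562,  0.25419433]), 'finger_gap': 0.08522704304455844}
scene {'fovy': 45.49635023841476, 'cx': 323.84313924858736, 'cy': 208.6711978694822, 'xyz': array([1.14601463, 0.11563493, 0.87445764]), 'orientation': array([-0.19273518,  0.50144934,  0.79023458, -0.29484066])}
side {'fovy': 48.71667151196035, 'cx': 317.95244048393994, 'cy': 197.3027942950667, 'xyz': array([ 0.05786135, -1.1508991 ,  0.70525515]), 'orientation': array([-0.49755712,  0.83911078, -0.18683121,  0.11586244])}
wrist {'fovy': 60.96053514584775, 'cx': 320.98077131179946, 'cy': 197.66893507007535, 'xyz': array([0.16198276, 0.55729573, 0.37216376]), 'orientation': array([0.13634643, 0.82900474, 0.53527574, 0.0874109 ])}
```

View pics/scene0.png

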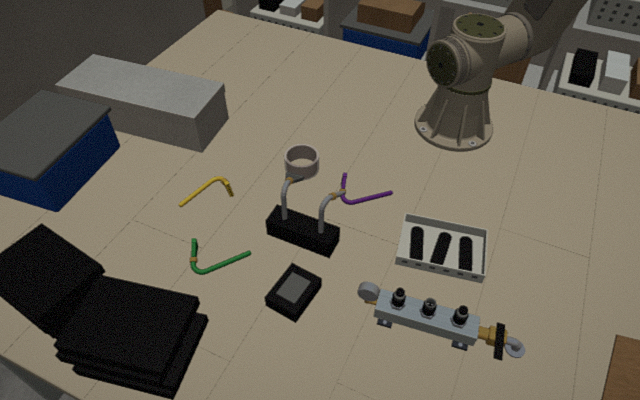

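View pics/side0.png

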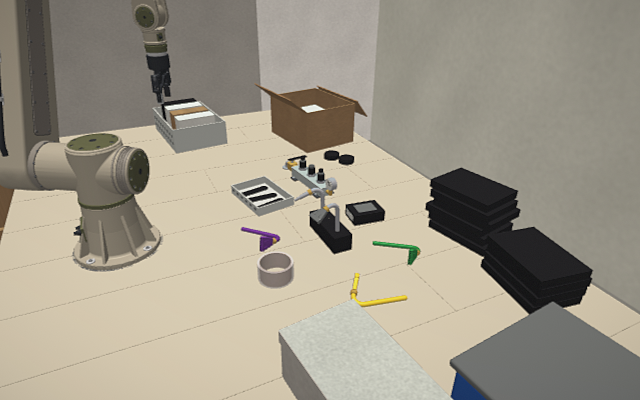

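The scene view shows the stand at (302,230) with two steel tubes, at (284,215) and (322,230). The air block is at (430,310), with outlets at (399,297), (430,306) and (461,315). The yellow, green and purple tubes are look-alikes. Next I'll enlarge the stand and the block.

```bash
python3 - <<'E'
import cv2,numpy as np
s=cv2.imread('pics/scene0.png');d=cv2.imread('pics/side0.png')
a=cv2.resize(s[140:265,255:375],None,fx=4,fy=4,interpolation=cv2.INTER_CUBIC)[:, :400]
a=cv2.resize(s[160:260,260:360],(400,400),interpolation=cv2.INTER_CUBIC)
b=cv2.resize(d[180:260,290:370],(400,400),interpolation=cv2.INTER_CUBIC)
c=cv2.resize(s[275:350,350:530],(480,200),interpolation=cv2.INTER_CUBIC)
e=cv2.resize(d[150:205,270:350],(291,200),interpolation=cv2.INTER_CUBIC)
cv2.imwrite('pics/crop1.png',np.vstack([np.hstack([a,b]),np.hstack([c,e,np.zeros((200,29,3),np.uint8)])]))
E
```

```text
(no output)
```

View pics/crop1.png

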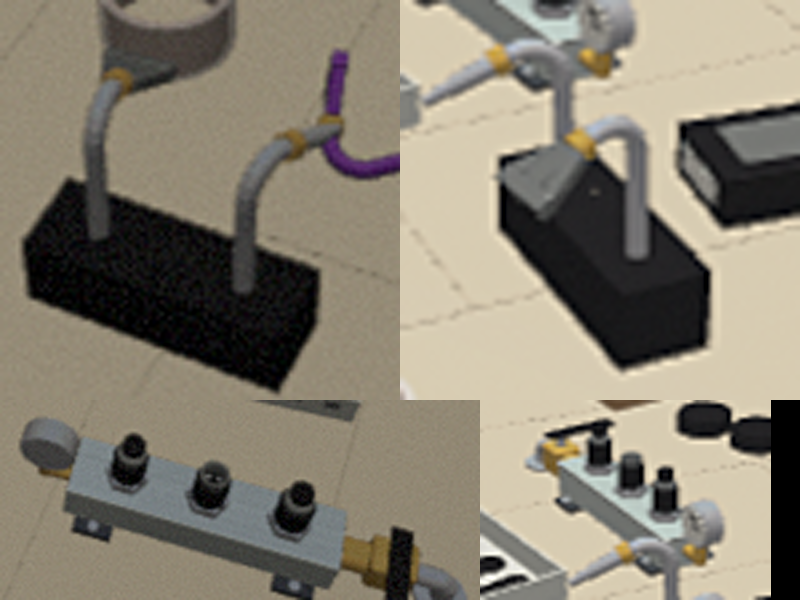

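The scene crop shows two candidates:
- **Left tube**, foot at (284,219): it ends in a wide flat grey head, which the side view also shows at (314,220), with its foot at (337,231). This is the fan nozzle.
- **Right tube**, foot at (321,233): it has a slim pointed tip, so it is the jet.

The middle outlet, mouth at (429.5,300) in scene and (311.5,166) in side, has no plug and is the open one.

```bash
cat > h.py <<'E'
from workcell import get_state, eyes, env
import numpy as np, cv2
from scipy.spatial.transform import Rotation as R
def rot(q): return R.from_quat(np.r_[q[1:],q[0]]).as_matrix()
def ray(n,px,ci=None):
    c=ci or eyes.camera_info(n); f=200/np.tan(np.radians(c['fovy']/2))
    d=rot(c['orientation'])@np.array([(px[0]-c['cx'])/f,(px[1]-c['cy'])/f,1]); return np.array(c['xyz']),d/np.linalg.norm(d)
def plane(n,px,z,ci=None):
    o,d=ray(n,px,ci); return o+d*(z-o[2])/d[2]
def proj(n,p,ci=None):
    c=ci or eyes.camera_info(n); f=200/np.tan(np.radians(c['fovy']/2))
    v=rot(c['orientation']).T@(np.array(p)-c['xyz']); return np.array([c['cx']+f*v[0]/v[2],c['cy']+f*v[1]/v[2]])
def tri(a,b):
    (o,d),(p,e)=a,b; t=np.linalg.lstsq(np.c_[d,-e],p-o,rcond=None)[0]
    x,y=o+t[0]*d,p+t[1]*e; return (x+y)/2,np.linalg.norm(x-y)
def delta(p,yaw=None):
    "shift in tool axes, cm, to bring TCP to p; tool yaw of y axis"
    s=get_state(); M=rot(s['orientation']); return M.T@(np.array(p)-s['tcp_pos'])*100
E
python3 - <<'E'
from h import *
np.set_printoptions(precision=4,suppress=True)
for name,a,b,z in [('fanbase',(284.2,219),(337.4,231),.05),('jetbase',(320.8,233),(323,209.6),.05),('mouth',(429.5,300.1),(311.5,166),.078),
 ('plugA',(400.2,290),(303,156.6),.088),('plugB',(462.9,308),(320.8,169.2),.088),('fantip',(290,177),(314.4,220),.111)]:
    print(name,plane('scene',a,z),plane('side',b,z),tri(ray('scene',a),ray('side',b)))
s=get_state();print(rot(s['orientation']),s['clock'])
E
```

```text
fanbase [ 0.5542 -0.251   0.05  ] [ 0.5451 -0.261   0.05  ] (array([ 0.5497, -0.2534,  0.0441]), np.float64(0.0006996644563557115))
jetbase [ 0.5551 -0.1593  0.05  ] [ 0.5602 -0.1404  0.05  ] (array([ 0.5566, -0.1553,  0.057 ]), np.float64(0.007270971160639301))
mouth [0.6335 0.1065 0.078 ] [0.6328 0.0991 0.078 ] (array([0.634 , 0.1055, 0.076 ]), np.float64(0.003589785931799307))
plugA [0.6427 0.0495 0.088 ] [0.6295 0.1637 0.088 ] (array([0.6214, 0.0682, 0.1095]), np.float64(0.0692377279569762))
plugB [0.6295 0.1678 0.088 ] [0.641  0.0433 0.088 ] (array([0.6536, 0.1455, 0.0657]), np.float64(0.07891511926545562))
fantip [ 0.4831 -0.2705  0.111 ] [ 0.47   -0.2732  0.111 ] (array([ 0.4751, -0.2711,  0.1066]), np.float64(0.008068267799267224))
[[-0.9111  0.4122 -0.0008]
 [ 0.4122  0.9111 -0.0012]
 [ 0.0002 -0.0014 -1.    ]] 0.15
```

```bash
python3 -m inch '[0,0,0,-0.12, 0,0,0,-0.12, 0,0,0,-0.12, 0,0,0,-0.12, 0,0,0,-0.12]'
for i in 1; do python3 -m inch '[-0.3,-1.5,0,0, -0.68,-3.28,0,0, -0.68,-3.28,0,0, -0.68,-3.28,0,0, -0.68,-3.28,0,0]'; done
python3 -m inch '[-0.68,-3.28,0,0, -0.68,-3.28,0,0, -0.68,-3.28,0,0, -0.68,-3.28,0,0, -0.68,-3.28,0,0]'
python3 -m inch '[-0.68,-3.28,0,0, -0.68,-3.28,0,0, -0.68,-3.28,0,0, -0.68,-3.28,0,0, -0.68,-3.28,0,0]'
```

```text
clock: 0.57
tcp_pos: [0.2369, 0.5237, 0.2419]
orientation: [-0.0, -0.09, 0.996, -0.0]
wrist_force: [-0.3, -0.4, 0.3]
finger_gap: 0.0851
grip_force: 0.0
clock: 0.98
tcp_pos: [0.2922, 0.3838, 0.2419]
orientation: [-0.0, -0.088, 0.996, -0.0]
wrist_force: [0.9, -0.1, -0.0]
finger_gap: 0.0856
grip_force: 0.0
clock: 1.4
tcp_pos: [0.3543, 0.2281, 0.2422]
orientation: [0.0, -0.088, 0.996, 0.0]
wrist_force: [1.3, -0.5, 0.8]
finger_gap: 0.0855
grip_force: 0.0
clock: 1.82
tcp_pos: [0.4165, 0.0725, 0.2423]
orientation: [0.0, -0.087, 0.996, 0.0]
wrist_force: [0.3, 0.5, 0.3]
finger_gap: 0.0855
grip_force: 0.0
```

```bash
python3 -m inch '[-0.68,-3.28,0,0, -0.68,-3.28,0,0, -0.68,-3.28,0,0, -0.68,-3.28,0,0, -0.68,-3.28,0,0]'
python3 -m inch '[-0.68,-3.28,0,0, -0.68,-3.28,0,0, -0.68,-3.28,0,0, -0.68,-3.28,0,0, -0.68,-3.28,0,0]'
python3 -c "
from h import *
print(delta([.549,-.254,.2]))"
```

```text
clock: 2.23
tcp_pos: [0.4785, -0.0831, 0.2421]
orientation: [-0.0, -0.087, 0.996, 0.0]
wrist_force: [1.3, 1.3, 1.8]
finger_gap: 0.0854
grip_force: 0.0
clock: 2.65
tcp_pos: [0.5406, -0.2386, 0.2419]
orientation: [-0.0, -0.087, 0.996, 0.0]
wrist_force: [0.4, 0.5, 0.4]
finger_gap: 0.0852
grip_force: 0.0
[-0.55695607 -1.6645246   4.18520441]
```

```bash
python3 -m inch '[-0.2,-0.5,0,0, -0.2,-0.6,0,0, -0.15,-0.5,0,0, 0,0,0,0, 0,0,0,0]'
python3 - <<'E'
from h import *
ci=eyes.camera_info('wrist');print(ci, get_state()['tcp_pos'])
im=eyes.read_camera('wrist')[...,::-1];cv2.imwrite('pics/w1.png',im)
for p in [(.549,-.254,.05),(.549,-.254,.141),(.476,-.271,.111),(.634,.105,.078)]: print(proj('wrist',p,ci))
E
```

```text
clock: 3.07
tcp_pos: [0.5485, -0.2509, 0.2423]
orientation: [-0.0, -0.088, 0.996, 0.0]
wrist_force: [-0.3, -0.1, 0.5]
finger_gap: 0.0851
grip_force: 0.0
{'fovy': 60.96053514584775, 'cx': 320.98077131179946, 'cy': 197.66893507007535, 'xyz': array([ 0.46761704, -0.26543103,  0.37300632]), 'orientation': array([0.10393435, 0.63352307, 0.75657607, 0.12425303])} [ 0.54847087 -0.25087335  0.24234337]
[317.81220925 171.64447162]
[316.72283869 202.69821431]
[311.49026093  93.42694604]
[644.05703105 315.70345189]
```

View pics/w1.png

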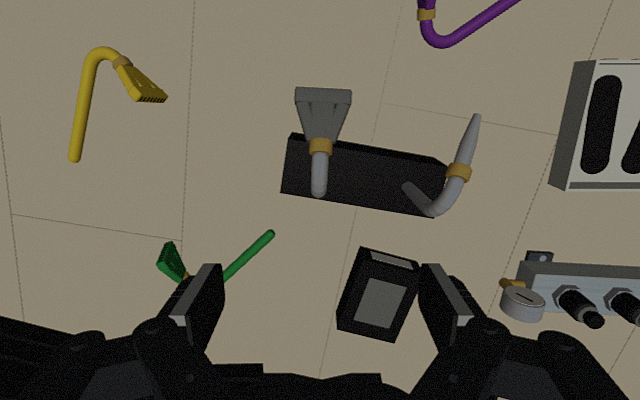

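The wrist view shows the fan nozzle's bend at (319,192) and its head's front edge from (295,88) to (351,91). The jet is to its right at (440,200) and is clear of the fingers. Next I'll refine position and yaw from these.

```bash
python3 - <<'E'
from h import *
np.set_printoptions(precision=4,suppress=True)
ci=eyes.camera_info('wrist'); im=cv2.imread('pics/w1.png')
hsv=cv2.cvtColor(cv2.GaussianBlur(im,(3,3),0),cv2.COLOR_BGR2HSV)
roi=np.zeros(im.shape[:2],np.uint8);roi[80:205,285:362]=1
m=((hsv[...,1]<35)&(hsv[...,2]>55)).astype(np.uint8)*roi
n,l,st,c=cv2.connectedComponentsWithStats(m)
for i in range(1,n):
    if st[i,4]<80: continue
    ys,xs=np.where(l==i); print(st[i])
    if st[i,3]+st[i,1]>170:
        for r in (170,176,182,188): print(r,xs[ys==r].min(),xs[ys==r].max())
        print('bottom',ys.max(),xs[ys==ys.max()].mean())
    else:
        box=cv2.boxPoints(cv2.minAreaRect(np.c_[xs,ys].astype(np.float32)));print(box)
        t=[ys[xs==x].min() for x in range(xs.min()+3,xs.max()-2)];k=np.polyfit(range(xs.min()+3,xs.max()-2),t,1);print('edge slope',k)
        L,Rr=xs.min()+.5,xs.max()+.5
        a,b=[plane('wrist',(x,np.polyval(k,x)),.113,ci) for x in (L,Rr)]
        print(a,b,'width',np.linalg.norm(b-a),'yaw',np.degrees(np.arctan2(*(b-a)[1::-1]))-90,'mid',(a+b)/2)
for r in (194,195,196,197): print(plane('wrist',(319,r),.12,ci))
E
```

```text
[ 295   87   57   55 2326]
[[292.4888 139.2245]
 [295.1198  86.606 ]
 [351.2295  89.4115]
 [348.5986 142.0299]]
edge slope [ 0.0572 70.0556]
[ 0.4736 -0.283   0.113 ] [ 0.4686 -0.2424  0.113 ] width 0.04089169384520874 yaw 7.016695153735853 mid [ 0.4711 -0.2627  0.113 ]
[311 153  18  46 688]
170 311 327
176 311 327
182 311 326
188 311 325
bottom 198 317.5
[ 0.549  -0.2523  0.12  ]
[ 0.5498 -0.2521  0.12  ]
[ 0.5506 -0.252   0.12  ]
[ 0.5514 -0.2519  0.12  ]
```

```bash
python3 -m inch '[0.2,-0.1,1.0,0.054, 0,0,2.2,0, 0,0,2.2,0, 0,0,2.2,0, 0,0,1.6,0]'
python3 -m inch '[0,0,1.6,0, 0,0,1.6,0, 0,0,1.6,0, 0,0,1.2,0, 0,0,0,0]'
python3 -c "
from h import *
s=get_state();print(delta([.5465,-.2523,.090]),s['wrist_force'])"
```

```text
clock: 3.53
tcp_pos: [0.5461, -0.2515, 0.149]
orientation: [-0.0, -0.061, 0.998, 0.0]
wrist_force: [-0.7, 0.5, 0.2]
finger_gap: 0.0853
grip_force: 0.0
clock: 3.95
tcp_pos: [0.5451, -0.251, 0.088]
orientation: [-0.002, -0.061, 0.998, 0.001]
wrist_force: [-0.3, 1.2, 0.1]
finger_gap: 0.0855
grip_force: 0.0
[-0.12338581 -0.14791239 -0.20546944] [-0.28576328  1.1694829   0.13816493]
```

```bash
python3 -m inch '[-0.1,-0.12,-0.15,0, 0,0,0,0, 0,0,0,0, 0,0,0,0, 0,0,0,0]' -1 60
python3 -m inch '[0,0,0,0, 0,0,0,0, 0,0,0,0, 0,0,0,0, 0,0,0,0]' - 90
```

```text
clock: 4.37
tcp_pos: [0.5485, -0.2545, 0.0927]
orientation: [0.001, -0.061, 0.998, -0.0]
wrist_force: [0.2, 0.9, -0.2]
finger_gap: 0.0251
grip_force: 0.0
clock: 4.78
tcp_pos: [0.5483, -0.2539, 0.0924]
orientation: [0.0, -0.061, 0.998, 0.0]
wrist_force: [-0.0, 1.3, 5.8]
finger_gap: 0.01
grip_force: 87.7
```

```bash
python3 -m inch '[0,0,-0.4,0, 0,0,-0.8,0, 0,0,-1,0, 0,0,-1.2,0, 0,0,-1.2,0]'
python3 -m inch '[0,0,-1.5,0, 0,0,-1.8,0, 0,0,-2,0, 0,0,-1.5,0, 0,0,-0.8,0]'
python3 -c "
from h import *
s=get_state();print(delta([.634,.105,.2]),s['wrist_force'])"
```

```text
clock: 5.2
tcp_pos: [0.5477, -0.2545, 0.1388]
orientation: [-0.0, -0.06, 0.998, -0.0]
wrist_force: [0.2, 0.3, -0.2]
finger_gap: 0.0103
grip_force: 87.9
clock: 5.62
tcp_pos: [0.5486, -0.2551, 0.217]
orientation: [0.001, -0.06, 0.998, -0.001]
wrist_force: [0.6, -0.3, -0.6]
finger_gap: 0.01
grip_force: 87.9
[-12.81599018  34.72391543   1.62825378] [ 0.57363315 -0.27968219 -0.5945872 ]
```

```bash
python3 -m inch '[-0.6,1.4,0,0, -1.2,2.9,0,0, -1.2,2.9,0,0, -1.2,2.9,0,0, -1.2,2.9,0,0]'
python3 -m inch '[-1.2,2.9,0,0, -1.2,2.9,0,0, -1.2,2.9,0,0, -1.2,2.9,0,0, -0.6,1.4,0,0]'
python3 -m inch '[0,0,0,0, 0,0,0,0, 0,0,0,0, 0,0,0,0, 0,0,0,0]'
python3 - <<'E'
from h import *
s=get_state();ci=eyes.camera_info('wrist');print(s['tcp_pos'],delta([.634,.105,.2]))
np.save('ci2.npy',ci,allow_pickle=True)
w=eyes.read_camera('wrist')[...,::-1];cv2.imwrite('pics/w2.png',w)
sc=eyes.read_camera('scene')[...,::-1];cv2.imwrite('pics/s2.png',sc)
sd=eyes.read_camera('side')[...,::-1];cv2.imwrite('pics/d2.png',sd)
for p in [(.634,.105,.078),(.641,.046,.088),(.6295,.165,.088)]: print(proj('wrist',p,ci))
t=s['tcp_pos'];print(proj('scene',t),proj('side',t))
a=proj('scene',t).astype(int);b=proj('side',t).astype(int)
c=[cv2.resize(i[max(0,q[1]-60):q[1]+60,q[0]-50:q[0]+50][:120],(400,480)) for i,q in((sc,a),(sd,b))]
cv2.imwrite('pics/c2.png',np.hstack(c));print(a,b)
E
```

```text
clock: 6.03
tcp_pos: [0.5855, -0.1168, 0.2131]
orientation: [-0.001, -0.06, 0.998, 0.0]
wrist_force: [0.8, -0.0, -0.6]
finger_gap: 0.01
grip_force: 87.9
clock: 6.45
tcp_pos: [0.6236, 0.021, 0.213]
orientation: [-0.001, -0.062, 0.998, 0.001]
wrist_force: [-0.1, -0.9, -0.3]
finger_gap: 0.0101
grip_force: 87.9
clock: 6.87
tcp_pos: [0.6236, 0.0156, 0.2138]
orientation: [-0.0, -0.06, 0.998, -0.0]
wrist_force: [-0.5, 0.5, -1.5]
finger_gap: 0.0097
grip_force: 87.9
[0.62359419 0.01556224 0.21377509] [-2.09716512  8.7567199   1.37594377]
[425.43069359 212.68033777]
[355.84849456 217.00697531]
[502.47941106 220.22632218]
[394.62923933 236.32988543] [320.08576558 136.85308232]
[394 236] [320 136]
```

View pics/w2.png

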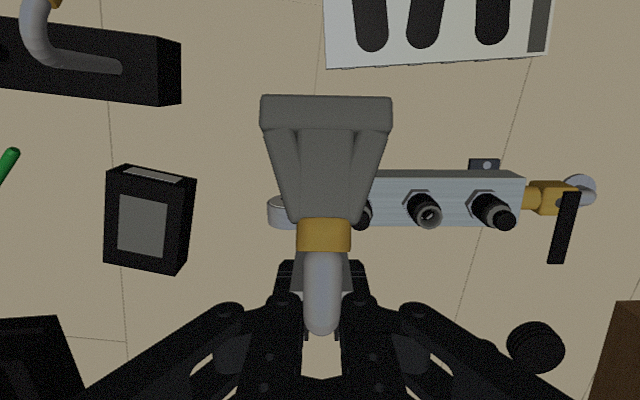

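View pics/c2.png

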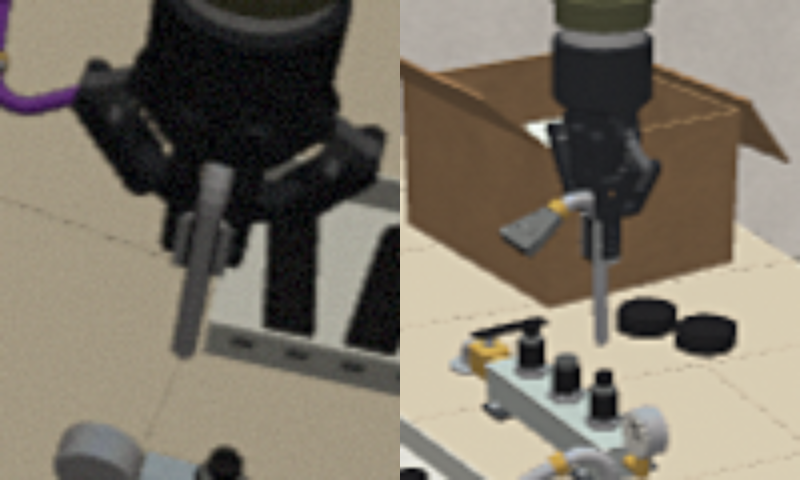

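The wrist view shows the open mouth at about (429,213) and the plugs at (503,219) and (365,212). The crops show the tube upright in the grip, with its foot at about (391,264) in scene and (320,161) in side. Next I'll work out the mouth, the block's yaw and the tube axis numerically.

```bash
python3 - <<'E'
from h import *
np.set_printoptions(precision=4,suppress=True)
ci=np.load('ci2.npy',allow_pickle=True).item(); w=cv2.imread('pics/w2.png')
g=cv2.cvtColor(w,cv2.COLOR_BGR2GRAY)
# bar top front edge: strongest dark->bright per column
def edge(cols,r0,r1,sgn):
    P=[]
    for x in cols:
        c=cv2.GaussianBlur(g,(3,3),0)[r0:r1,x].astype(float);d=sgn*np.gradient(c);P.append((x,r0+int(d.argmax())))
    P=np.array(P,float);k=np.polyfit(P[:,0],P[:,1],1)
    r=P[:,1]-np.polyval(k,P[:,0]);P=P[abs(r)<1.5];return np.polyfit(P[:,0],P[:,1],1),len(P)
for nm,a in {'front':(range(400,465),174,184,1),'frontN':(range(400,465),174,184,-1),'back':(list(range(385,410))+list(range(440,470)),215,233,-1)}.items():
    k,n=edge(*a); p,q=[plane('wrist',(x,np.polyval(k,x)),.04,ci) for x in (390,465)]
    print(nm,k,n,p,q,'yaw',np.degrees(np.arctan2(*(q-p)[1::-1]))-90)
print('plugs yaw', plane('wrist',(503,219),.088,ci))
roi=g[198:230,412:446]; print(cv2.HoughCircles(cv2.resize(roi,None,fx=4,fy=4,interpolation=cv2.INTER_CUBIC),cv2.HOUGH_GRADIENT,1,200,param1=80,param2=15,minRadius=30,maxRadius=65))
print('mouth',plane('wrist',(429,213),.078,ci))
# tube centre lines
def line(f,pts,thr):
    im=cv2.imread(f);return im
for n,f,rows,x0,x1 in (('scene','pics/s2.png',range(244,262),380,402),('side','pics/d2.png',range(143,159),312,328)):
    im=cv2.cvtColor(cv2.imread(f),cv2.COLOR_BGR2LAB).astype(float)
    L=[]
    for r in rows:
        row=im[r,x0:x1]; bg=np.median(np.r_[row[:4],row[-4:]],0)
        d=row-bg; v=np.clip(abs(d[:,2])-3,0,None) # less yellow than bench
        L.append((r,x0+(v*np.arange(len(v))).sum()/max(v.sum(),1e-9)))
    L=np.array(L);k=np.polyfit(L[:,0],L[:,1],1);print(n,k,'rms',np.std(L[:,1]-np.polyval(k,L[:,0])),'at first/last',np.polyval(k,[rows[0],rows[-1]]))
    a=ray(n,(np.polyval(k,rows[0]),rows[0]))[1];b=ray(n,(np.polyval(k,rows[-1]),rows[-1]))[1]
    N=np.cross(a,b);N/=np.linalg.norm(N)
    globals()['N'+n]=N
ax=np.cross(Nscene,Nside);ax/=np.linalg.norm(ax);print('axis',ax*np.sign(ax[2]))
print(tri(ray('scene',(390.75,264)),ray('side',(320,161.5))))
E
```

```text
front [ -0. 177.] 65 [0.6163 0.0789 0.04  ] [0.608  0.1479 0.04  ] yaw 6.868936254003444
frontN [  0. 174.] 38 [0.6135 0.0784 0.04  ] [0.6052 0.1471 0.04  ] yaw 6.868698347313114
back [ -0.0477 241.6929] 49 [0.6618 0.0874 0.04  ] [0.6495 0.1587 0.04  ] yaw 9.8385034393999
plugs yaw [0.6284 0.1651 0.088 ]
[[[69.5 68.5 55.6]]]
mouth [0.6339 0.108  0.078 ]
scene [ -0.1269 423.3589] rms 0.8591525070355969 at first/last [392.3982 390.2411]
side [  0.2219 287.349 ] rms 0.7859859532583887 at first/last [319.0844 322.4132]
axis [-0.2627 -0.1042  0.9592]
(array([0.6242, 0.0177, 0.1298]), np.float64(0.0023196377474393403))
```

```bash
python3 -m inch '[-0.4,1.6,0,0, -0.5,2.3,0,0, -0.5,2.3,0,0, -0.5,2,0,0, -0.2,0.7,0,0]'
python3 -m inch '[0,0,1,0, 0,0,1,0, 0,0,0.8,0, 0,0,0.4,0, 0,0,0.2,0]'
python3 -m inch '[0,0,0,0, 0,0,0,0, 0,0,0,0, 0,0,0,0, 0,0,0,0]'
python3 - <<'E'
from h import *
s=get_state();ci=eyes.camera_info('wrist');print(s['tcp_pos'],delta([.634,.1065,.178]))
np.save('ci3.npy',ci,allow_pickle=True)
I={n:eyes.read_camera(n)[...,::-1] for n in('wrist','scene','side')}
for n in I: cv2.imwrite(f'pics/{n}3.png',I[n])
t=s['tcp_pos']-[0,0,.085]
c=[]
for n in('scene','side'):
    q=proj(n,t).astype(int);print(n,q-[25,30]);c.append(cv2.resize(I[n][q[1]-30:q[1]+30,q[0]-25:q[0]+25],(400,480),interpolation=cv2.INTER_CUBIC))
cv2.imwrite('pics/c3.png',np.hstack(c))
E
```

```text
clock: 7.43
tcp_pos: [0.6339, 0.1098, 0.2139]
orientation: [0.0, -0.061, 0.998, 0.0]
wrist_force: [0.4, -0.6, -0.5]
finger_gap: 0.0096
grip_force: 87.9
clock: 7.85
tcp_pos: [0.633, 0.1066, 0.178]
orientation: [-0.001, -0.06, 0.998, -0.0]
wrist_force: [0.5, -0.1, -0.9]
finger_gap: 0.0098
grip_force: 87.9
clock: 8.27
tcp_pos: [0.6342, 0.1078, 0.1803]
orientation: [0.0, -0.061, 0.998, 0.0]
wrist_force: [0.6, 0.1, -1.0]
finger_gap: 0.0096
grip_force: 87.9
[0.63418175 0.10778281 0.18031803] [ 0.03376886 -0.12513978  0.23177342]
scene [406 265]
side [285 130]
```

View pics/c3.png

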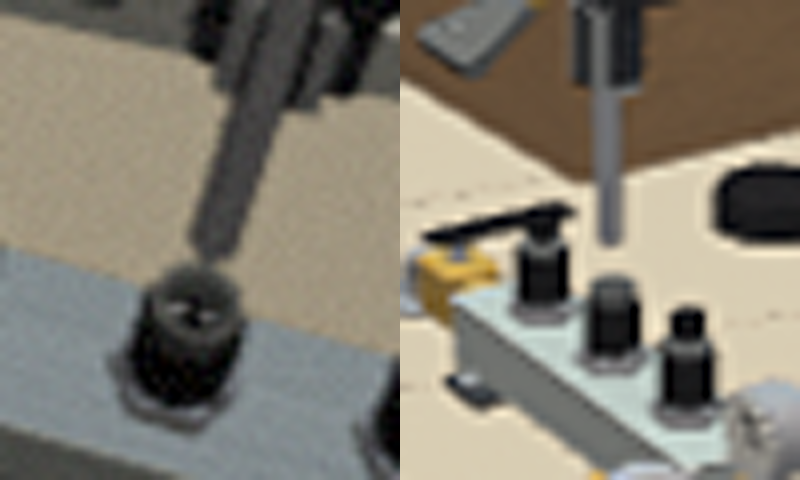

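The crops show the foot hovering just over the open outlet. In scene the foot is at (432.5,296) and the mouth at (430.4,301.6). In side the foot is at (311.3,160) and the mouth at (311.8,165.4).

```bash
python3 - <<'E'
from h import *
np.set_printoptions(precision=4,suppress=True)
f,m=((432.5,295.9),(311.25,160.)),((430.4,301.6),(311.75,165.4))
F=tri(ray('scene',f[0]),ray('side',f[1]));M=tri(ray('scene',m[0]),ray('side',m[1]));print(F,M,F[0]-M[0])
for n,i in(('scene',0),('side',1)): print(n,plane(n,f[i],.0979),plane(n,m[i],.078),plane(n,m[i],.078)-plane(n,f[i],.0979))
s=get_state();M=rot(s['orientation']);print(M)
ci=np.load('ci3.npy',allow_pickle=True).item();im=cv2.imread('pics/wrist3.png')
hsv=cv2.cvtColor(cv2.GaussianBlur(im,(3,3),0),cv2.COLOR_BGR2HSV);g=cv2.cvtColor(cv2.GaussianBlur(im,(3,3),0),cv2.COLOR_BGR2GRAY).astype(float)
P=np.array([(x,85+np.argmax(abs(np.gradient(g[85:107,x])))) for x in range(272,384)],float)
k=np.polyfit(P[:,0],P[:,1],1);r=P[:,1]-np.polyval(k,P[:,0]);Q=P[abs(r)<2];k=np.polyfit(Q[:,0],Q[:,1],1);print(k,len(Q))
z=.1803-.0824+.103
a,b=[plane('wrist',(x,np.polyval(k,x)),z,ci) for x in(262,392)];print(np.linalg.norm(b-a),'yaw',np.degrees(np.arctan2(*(b-a)[1::-1]))-90,(a+b)/2)
E
```

```text
(array([0.6353, 0.1087, 0.0965]), np.float64(0.001952547092099562)) (array([0.6365, 0.1082, 0.0766]), np.float64(0.002988414516107215)) [-0.0012  0.0005  0.0199]
scene [0.6353 0.1093 0.0979] [0.6359 0.109  0.078 ] [ 0.0007 -0.0002 -0.0199]
side [0.6343 0.1044 0.0979] [0.6356 0.1032 0.078 ] [ 0.0014 -0.0012 -0.0199]
[[-0.9927 -0.1209  0.0005]
 [-0.1209  0.9927  0.0001]
 [-0.0005  0.     -1.    ]]
[ 0.0212 87.8489] 112
0.040308247369202084 yaw 5.806537495971455 [0.5558 0.1    0.2009]
```

```bash
python3 -m inch '[-0.1,-0.07,0.2,0, 0,0,0.4,0, 0,0,0.5,0, 0,0,0.5,0, 0,0,0.4,0]'
python3 -m inch '[0,0,0.3,0, 0,0,0.2,0, 0,0,0,0, 0,0,0,0, 0,0,0,0]'
python3 -c "
from h import *
s=get_state();print(s['tcp_pos'],s['wrist_force'],s['ft_torque'])"
```

```text
clock: 8.83
tcp_pos: [0.6346, 0.1072, 0.1587]
orientation: [-0.001, -0.061, 0.998, 0.0]
wrist_force: [0.2, -0.4, -1.5]
finger_gap: 0.0097
grip_force: 87.9
clock: 9.25
tcp_pos: [0.6351, 0.1075, 0.1552]
orientation: [0.0, -0.061, 0.998, 0.0]
wrist_force: [-0.2, 0.8, 0.2]
finger_gap: 0.0097
grip_force: 88.1
[0.63513242 0.10749039 0.15517942] [-0.1743223   0.84545146  0.23910388] [ 0.37748509 -0.07167178 -0.02706244]
```

```bash
python3 -m inch '[0,0,0.15,0, 0,0,0.2,0, 0,0,0.2,0, 0,0,0.2,0, 0,0,0,0]'
python3 -m inch '[0,0,0.2,0, 0,0,0.2,0, 0,0,0.2,0, 0,0,0,0, 0,0,0,0]'
python3 -c "
from h import *
s=get_state();print(s['tcp_pos'],s['wrist_force'],s['ft_torque'])"
```

```text
clock: 9.67
tcp_pos: [0.6355, 0.1081, 0.1473]
orientation: [0.001, -0.061, 0.998, 0.001]
wrist_force: [1.2, 4.1, 2.5]
finger_gap: 0.0097
grip_force: 88.3
clock: 10.08
tcp_pos: [0.6356, 0.1081, 0.1413]
orientation: [0.001, -0.061, 0.998, 0.001]
wrist_force: [2.2, 5.7, 1.8]
finger_gap: 0.0098
grip_force: 88.3
[0.63559442 0.10811625 0.14134178] [2.22484615 5.65435602 1.8172362 ] [ 1.48687896 -0.52049229  0.03121783]
```

```bash
python3 -m inch '[-0.03,0.07,0,0, 0,0,0,0, 0,0,0.1,0, 0,0,0.1,0, 0,0,0,0]'
python3 -m inch '[0,0,0.1,0, 0,0,0,0, 0,0,0.1,0, 0,0,0,0, 0,0,0,0]'
python3 -c "
from h import *
s=get_state();print(s['tcp_pos'],s['wrist_force'],s['ft_torque'])"
```

```text
clock: 10.5
tcp_pos: [0.6356, 0.1083, 0.1394]
orientation: [0.001, -0.061, 0.998, 0.0]
wrist_force: [2.1, 5.3, 2.8]
finger_gap: 0.0101
grip_force: 88.3
clock: 10.92
tcp_pos: [0.6357, 0.1083, 0.1376]
orientation: [0.001, -0.061, 0.998, 0.0]
wrist_force: [1.8, 5.0, 4.1]
finger_gap: 0.0101
grip_force: 88.3
[0.63568356 0.10833333 0.137599  ] [1.7891187  5.019387   4.05562015] [ 1.36598124 -0.6752643   0.03090115]
```

```bash
python3 -m inch '[-0.05,0.15,0,0, 0,0,0,0, 0,0,0,0, 0,0,0,0, 0,0,0,0]'
python3 -m inch '[0,0,0.1,0, 0,0,0,0, 0,0,0.1,0, 0,0,0,0, 0,0,0,0]'
python3 -c "
from h import *
s=get_state();print(s['tcp_pos'],s['wrist_force'],s['ft_torque'])"
```

```text
clock: 11.33
tcp_pos: [0.6356, 0.1091, 0.1372]
orientation: [0.0, -0.06, 0.998, -0.0]
wrist_force: [2.4, -0.1, 1.3]
finger_gap: 0.0096
grip_force: 88.2
clock: 11.75
tcp_pos: [0.6357, 0.1093, 0.1356]
orientation: [0.0, -0.06, 0.998, -0.0]
wrist_force: [2.5, -0.5, 3.3]
finger_gap: 0.0097
grip_force: 88.4
[0.63569826 0.10925998 0.13556334] [ 2.50972475 -0.50578915  3.34983314] [ 0.03822249 -0.64172921  0.02966564]
```

```bash
python3 -m inch '[-0.07,0,0.05,0, 0,0,0.05,0, 0,0,0,0, 0,0,0,0, 0,0,0,0]'
python3 -m inch '[0,0,0.05,0, 0,0,0,0, 0,0,0.05,0, 0,0,0,0, 0,0,0,0]'
python3 -c "
from h import *
s=get_state();print(s['tcp_pos'],s['wrist_force'],s['ft_torque'])"
```

```text
clock: 12.17
tcp_pos: [0.636, 0.1094, 0.1345]
orientation: [-0.0, -0.06, 0.998, -0.0]
wrist_force: [1.1, -0.6, 4.6]
finger_gap: 0.0098
grip_force: 88.6
clock: 12.58
tcp_pos: [0.6361, 0.1094, 0.1336]
orientation: [-0.0, -0.06, 0.998, -0.0]
wrist_force: [1.1, -1.0, 5.6]
finger_gap: 0.0096
grip_force: 88.7
[0.63605719 0.10938058 0.13363864] [ 1.1156663  -1.01261487  5.58299571] [-0.06547348 -0.22664699  0.05029475]
```

```bash
for q in 1; do python3 -m inch '[0,0,0.05,0, 0,0,0,0, 0,0,0,0, 0,0,0,0, 0,0,0,0]'|egrep 'tcp|wrist'; python3 -m inch '[0,0,0.05,0, 0,0,0,0, 0,0,0,0, 0,0,0,0, 0,0,0,0]'|egrep 'tcp|wrist'; python3 -m inch '[0,0,0.05,0, 0,0,0,0, 0,0,0,0, 0,0,0,0, 0,0,0,0]'|egrep 'tcp|wrist'; done
```

```text
tcp_pos: [0.6361, 0.1094, 0.1331]
wrist_force: [2.0, -0.1, 5.9]
tcp_pos: [0.636, 0.1094, 0.1325]
wrist_force: [1.1, -0.5, 4.7]
tcp_pos: [0.636, 0.1094, 0.132]
wrist_force: [1.6, 0.5, 5.1]
```

```bash
python3 -m inch '[0,0,0.05,0, 0,0,0,0, 0,0,0,0, 0,0,0.05,0, 0,0,0,0]'|egrep 'tcp|wrist'; python3 -m inch '[0,0,0,0, 0,0,0.05,0, 0,0,0,0, 0,0,0,0, 0,0,0,0]'|egrep 'tcp|wrist'
```

```text
tcp_pos: [0.6361, 0.1094, 0.1311]
wrist_force: [1.0, -0.3, 5.3]
tcp_pos: [0.6361, 0.1094, 0.1306]
wrist_force: [1.1, -0.8, 5.4]
```

```bash
python3 -m inch '[0,0,0.05,0, 0,0,0,0, 0,0,0,0, 0,0,0,0, 0,0,0,0]'|egrep 'tcp|wrist'; python3 -m inch '[0,0,0.05,0, 0,0,0,0, 0,0,0,0, 0,0,0,0, 0,0,0,0]'|egrep 'tcp|wrist'
```

```text
tcp_pos: [0.6361, 0.1094, 0.1301]
wrist_force: [1.6, -0.0, 4.9]
tcp_pos: [0.6361, 0.1094, 0.1296]
wrist_force: [1.8, 0.3, 5.7]
```

```bash
python3 -m inch '[0,0,0.05,0, 0,0,0,0, 0,0,0,0, 0,0,0,0, 0,0,0,0]'|egrep 'tcp|wrist'; python3 -m inch '[0,0,0.05,0, 0,0,0,0, 0,0,0,0, 0,0,0,0, 0,0,0,0]'|egrep 'tcp|wrist'
```

```text
tcp_pos: [0.6361, 0.1094, 0.1291]
wrist_force: [1.8, 0.5, 6.8]
tcp_pos: [0.6361, 0.1094, 0.1286]
wrist_force: [1.4, -0.4, 5.9]
```

```bash
python3 -m inch '[0,0,0.05,0, 0,0,0,0, 0,0,0,0, 0,0,0,0, 0,0,0,0]'|egrep 'tcp|wrist'; python3 - <<'E'
from h import *
F=[]
for _ in range(10):
    eyes.read_camera('side');s=get_state();F.append([*s['tcp_pos'][2:],*s['wrist_force']])
print(np.mean(F,0),np.std(F,0))
E
```

```text
tcp_pos: [0.6361, 0.1094, 0.1281]
wrist_force: [1.3, 0.2, 6.4]
[0.12813556 0.96209267 0.04649751 5.36093348] [1.53018059e-05 4.95360818e-01 3.78246893e-01 6.88425773e-01]
```

```bash
cat > avg.py <<'E'
from h import *
F=[]
for _ in range(6):
    eyes.read_camera('side');s=get_state();F.append([*s['tcp_pos'][2:],*s['wrist_force']])
print(np.round(np.mean(F,0),4),round(s['clock'],2))
E
python3 -m inch '[0,0,0.05,0, 0,0,0,0, 0,0,0,0, 0,0,0,0, 0,0,0,0]'|egrep 'tcp|wrist'; python3 avg.py; python3 -m inch '[0,0,0.05,0, 0,0,0,0, 0,0,0,0, 0,0,0,0, 0,0,0,0]'|egrep 'tcp|wrist';python3 avg.py
```

```text
tcp_pos: [0.6362, 0.1094, 0.1277]
wrist_force: [0.5, -0.4, 6.4]
[ 0.1277  1.3785 -0.2921  5.5016] 17.97
tcp_pos: [0.6362, 0.1094, 0.1273]
wrist_force: [1.8, 0.0, 5.6]
[ 0.1273  0.9329 -0.187   6.1887] 18.68
```

```bash
python3 -m inch '[0,0,0.05,0, 0,0,0,0, 0,0,0,0, 0,0,0,0, 0,0,0,0]'|egrep 'tcp'; python3 avg.py; python3 -m inch '[0,0,0.05,0, 0,0,0,0, 0,0,0,0, 0,0,0,0, 0,0,0,0]'|egrep 'tcp';python3 avg.py
```

```text
tcp_pos: [0.6362, 0.1094, 0.127]
[ 0.127   0.6385 -0.2228  6.8462] 19.4
tcp_pos: [0.6363, 0.1095, 0.1267]
[ 0.1267  0.3924 -0.2273  7.6346] 20.12
```

```bash
python3 -m inch '[0,0,0.05,0, 0,0,0.05,0, 0,0,0.05,0, 0,0,0,0, 0,0,0,0]'|egrep 'tcp'; python3 avg.py
```

```text
tcp_pos: [0.6364, 0.1094, 0.1257]
[ 0.1257  0.1364 -0.2128 10.3026] 20.83
```

```bash
python3 -m inch '[0,0,0.06,0, 0,0,0,0, 0,0,0,0, 0,0,0,0, 0,0,0,0]'|egrep 'tcp'; python3 avg.py
```

```text
tcp_pos: [0.6364, 0.1094, 0.1253]
[ 0.1252 -0.2215 -0.1806 11.1378] 21.55
```

```bash
python3 -m inch '[0,0,-0.1,0, 0,0,-0.1,0, 0,0,-0.1,0, 0,0,-0.1,0, 0,0,0,0]'|egrep 'tcp|wri'; python3 avg.py
```

```text
tcp_pos: [0.636, 0.1094, 0.1264]
wrist_force: [4.8, -0.4, -6.3]
[ 0.1264  4.999  -0.4093 -7.6402] 22.27
```

```bash
python3 -m inch '[0,0,-0.05,0, 0,0,-0.05,0, 0,0,-0.03,0, 0,0,0,0, 0,0,0,0]'|egrep 'tcp|wri'; python3 avg.py
```

```text
tcp_pos: [0.6358, 0.1094, 0.1268]
wrist_force: [6.0, -0.7, -12.9]
[  0.1268   6.6407  -0.3219 -12.367 ] 22.98
```

```bash
python3 -m inch '[0,0,-0.04,0, 0,0,0,0, 0,0,0,0, 0,0,0,0, 0,0,0,0]'|egrep 'tcp|wri'; python3 avg.py
```

```text
tcp_pos: [0.6357, 0.1094, 0.1269]
wrist_force: [6.7, -0.3, -14.3]
[  0.1269   6.909   -0.3737 -13.3862] 23.7
```

```bash
python3 -m inch '[0,0,0.08,0, 0,0,0.08,0, 0,0,0.08,0, 0,0,0,0, 0,0,0,0]'|egrep 'tcp|wri'; python3 avg.py
```

```text
tcp_pos: [0.636, 0.1095, 0.1266]
wrist_force: [4.3, -0.5, -6.0]
[ 0.1267  4.2242 -0.6948 -6.7278] 24.42
```

```bash
python3 -m inch '[-0.05,0,0.06,0, 0,0,0.06,0, 0,0,0.06,0, 0,0,0,0, 0,0,0,0]'|egrep 'tcp|wri'; python3 avg.py
```

```text
tcp_pos: [0.6366, 0.1096, 0.1262]
wrist_force: [-0.7, -1.9, 4.8]
[ 0.1261 -0.9817 -1.5503  5.3855] 25.13
```

```bash
python3 -m inch '[0.03,-0.02,-0.05,0, 0,0,-0.04,0, 0,0,0,0, 0,0,0,0, 0,0,0,0]'|egrep 'tcp|wri'; python3 avg.py
```

```text
tcp_pos: [0.6364, 0.1095, 0.1262]
wrist_force: [0.3, -0.7, 2.9]
[ 0.1262 -0.1377 -0.5981  2.9483] 25.85
```

```bash
python3 -m inch '[0,0,0,0, 0,0,0,0, 0,0,0,0, 0,0,0,0, 0,0,0,0]' 0.3 | egrep 'tcp|wri|gap'
python3 -m inch '[0,0,-0.5,0, 0,0,-1.5,0, 0,0,-2.5,0, 0,0,-3,0, 0,0,-3,0]'|egrep 'tcp|wri|gap'
python3 -m inch '[0.5,0,-3,0, 0,0,-1,0, 0,0,0,0, 0,0,0,0, 0,0,0,0]'|egrep 'clock|tcp|wri|gap'
python3 - <<'E'
from h import *
I={n:eyes.read_camera(n)[...,::-1] for n in('scene','side')}
c=[]
for n in I:
    q=proj(n,(.61,.1,.12)).astype(int);c.append(cv2.resize(I[n][q[1]-60:q[1]+60,q[0]-50:q[0]+50],(400,480),interpolation=cv2.INTER_CUBIC))
cv2.imwrite('pics/c4.png',np.hstack(c))
E
```

```text
tcp_pos: [0.6362, 0.1095, 0.1258]
wrist_force: [-0.0, 0.5, -0.1]
finger_gap: 0.055
tcp_pos: [0.6358, 0.1094, 0.232]
wrist_force: [1.1, 0.4, -0.7]
finger_gap: 0.0556
clock: 27.1
tcp_pos: [0.6309, 0.1088, 0.2693]
wrist_force: [0.1, 0.6, -0.7]
finger_gap: 0.056
```

View pics/c4.png

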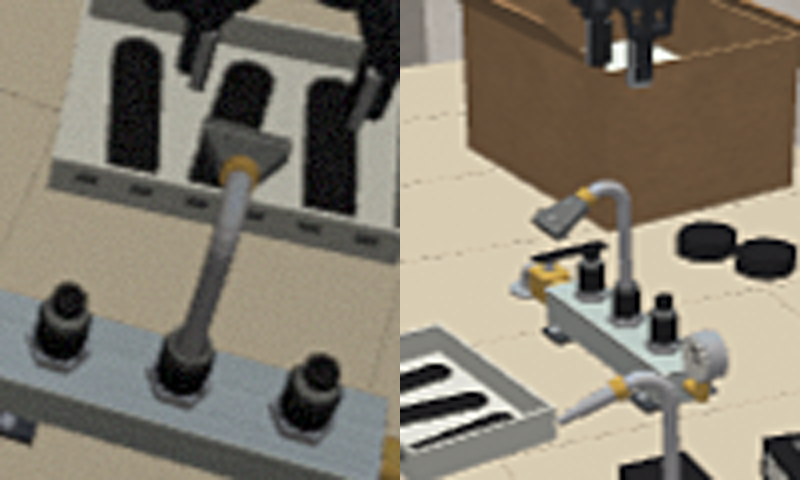

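The crops show the nozzle upright in the middle outlet, its head out over the tray side, and the gripper clear of it. I'm handing the job in.

```bash
python3 -c "
from workcell import env
print(env.hand_in())"
```

```text
the job is handed in; nothing more can be done
None
```

The fan nozzle is fitted in the middle outlet, with its head pointing squarely over the tray side. I pressed the valve about 2.4 mm at 11 N, tugged the tube up at about 13 to 14 N, let go with the valve open by an estimated 1.5 mm, and handed the job in; no verdict came back.

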